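Centre the wobbly castle turret on its gate block

TASK

On the play bench stand two toy castle towers, each a square wooden block with a small maroon turret on top; one turret has been left near the edge of its block and could fall. Without pinching or lifting it, nudge that turret gently with the fingertips until it stands upright and at rest in the middle of its block's top, never letting it topple. Do not shove the block, and leave the other tower and the other toys as they are.

Things in the scene. Friction and masses are not known exactly. Their poses are not given: they have to be found in the camera images.
- turret: the off-centre one of two alike turrets, maroon wood, about 60 g, 56 mm high: foot 24 mm across, round skirt 42 mm across (the widest part) 7 to 15 mm up, waist 24 mm from 21 to 34 mm up, battlements 33 mm across. Origin: centre of its underside, z up. Starts 12 to 25 mm off the middle, any direction. Pushed at the skirt it slides (friction about 0.6); pushed at the crown it rocks and topples
- gate_block: the square wooden castle block that the turret stands on, 280 g, loose: 70 x 70 mm and 50 mm high with a flat top, and round its foot a moulding 78 x 78 mm, 8 mm high; arrow slits on its four sides. Origin at the centre of its underside, x and y along its sides.
- block_top (a point): the middle of the flat top of gate_block, 50 mm above the bench: where the turret belongs
- other_block: the block of the other tower, the same as gate_block; origin at the centre of its underside. It is not to be disturbed
- other_turret: the turret of the other tower, the same as turret, already in the middle of other_block; origin at the centre of its underside. It is not to be disturbed
- step_block: bystander: wooden stair-shaped block, 60 x 50 mm, 40 mm high, between the two towers; origin at the centre of its underside
- tube_block: bystander: upright tube of clear plastic, 52 mm across, 45 mm high, between the two towers on the robot's side; origin at the centre of its underside
- steel_cup: bystander: stainless steel cup, 72 mm across the rim, 75 mm high, beyond the towers; origin at the centre of its underside
- arch_block: bystander: wooden arch block, 120 mm long, 35 mm thick, 85 mm high, far to the left; origin at the centre of its underside
- column_block: bystander: upright wooden cylinder 38 mm across, 75 mm high, far to the right; origin at the centre of its underside
- dumper_truck: bystander: orange toy dumper truck, 175 mm long, 84 mm wide, 95 mm high, standing across the bench beyond the towers; origin at the middle of its length and width at the height of the bench
Not all that is in view belongs to the job. Leave any blue look-alike of the turret alone.

How it is judged:
By the outcome, as a careful person would: the job done as asked, in the order asked, and still so for the second after the job is handed in, with the robot touching nothing.
It also fails if it takes over 45 s, if anything falls off the work surface, if the arm or the gripper's body presses on something with over 40 N, if the wrist force passes 120 N, or if a joint passes its speed limit or range.

ROBOT

A 6-joint arm with a two-finger parallel gripper is mounted at the origin on the work surface. World frame = base frame: x ahead of the robot, y to its left, z up, the work surface at z = 0. Lengths are in m, angles in degrees, forces in N, time in s.
With the tool pointing down it reaches from about 0.4 to 0.825 m from the base axis. Payload 7 kg.
Tool frame: the origin (TCP) lies on the centre line of the jaws, within the pads' length; the fingertips stand 17 mm ahead of it and the grasp point (between the pads) lies 2 mm behind it; y points along the fingers, z is the direction in which the jaws open and shut, and the axes are right-handed (so a half turn about y gives the same grasp; the last joint's range is limited). The gripper opens to 88 mm and grips with 3 to 60 N. Pads are 19 mm wide; open, the fingers measure 130 mm over their backs; the gripper's body (78 mm by 193 mm) begins 47 mm behind the grasp point.
Start: joints at [90.648, 20.546, 0.682, 0, -70.136, -16.507], TCP at [0.184, 0.649, 0.244] pointing down, gripper open.
Joint ranges: [-176.03, 176.03], [-82.01, 121.73], [-58.28, 71.71], [-173.87, 95.51], [-174.79, -0.11], [-173.66, 173.66]. Speed limits (degrees/s): [136.94, 136.94, 172.46, 180, 180, 180].

INTERFACE

Orientations are given as [roll, pitch, yaw] about the fixed x, y, z axes, in that order (R = Rz(yaw) Ry(pitch) Rx(roll)).
In Python, from plant import r, capture, camera_info gives the robot as it stands. The module is installed in compiled form; this text tells all that it offers.
- The arm moves only by the tool apply_moves, never from a script. Its argument "deltas" is a list of rows, each an object of numbers: "tx", "ty", "tz": the shift along the tool's x, y, z in m; "turn": the turn about the tool's y in rad; "gripper": the finger opening in m, from 0 to 0.0876. A call has 1 to 5 rows; each row is the pose to reach, as a shift and turn from the pose commanded when the call began, along the tool's axes at that moment; what a row does not reach only later rows make up. A row lasts 1/10 s, in which the tool goes at most 50 mm and 8.59 degrees, less where a joint would pass 70% of its speed; a pose out of reach is approached as far as the arm can. A call with a gripper value outside its range is refused whole. The fingers move at their own pace and stop on an object; "newtons" is the grip in N (left out, the last holds). Time passes only in rows, so rows that repeat a pose let the fingers close. It gives the time, the measured TCP pose, the force and the opening at its end, in the units of the state.
- r.get_state(): the state, without advancing time (a new reading comes with each control period).
- capture(name): name is "scene" or "top" or "wrist"; returns (picture, depth): 480x640x3 uint8, red, green, blue; 480x640 float32, m along the optical axis (not along the pixel's ray), 0 where there is no reading.
- camera_info(name): a dict with "K" (3x3 intrinsics, pixels), "k1" (the pictures are not rectified: a ray, as slopes to the right and down, at radius r is drawn at 1 + k1 r^2 times it, then the intrinsics apply), "eye" and "orientation" of the camera in the world; the wrist camera has in their place "tool_from_camera" (4x4, takes a point from camera to tool coordinates, whose origin is the TCP and whose axes are the tool frame's). Camera axes: x right, y up, looking along -z (the intrinsics and any distortion apply to the point x, -y, -z); pixel columns grow to the right and rows downward; lengths in m; the calibration is good to about 2 mm. A picture is of the moment at which its call begins: read the wrist's pose just before it. camera_info takes no time and is no camera call.
- r.close_job(): hands the job in, once; it reports no verdict.
The state is a dict: "time_s": time; "joints": joint angles; "qd": joint speeds; "joint_torque": joint torques, N m; "tcp_pos": TCP position; "eef_rot": TCP orientation; "contact_force": force on the tool from outside, world axes, zero at the start; "moment": the same for the moment, N m; "gripper_width": finger opening in m.
Only numpy, scipy, OpenCV 4.12 (cv2) and the standard library are available. Lean on these libraries where they do the work, as an engineer would, in place of code of your own. Each camera call takes 0.05 s, during which the arm holds its last target.

## Working session

There is one attempt and no reset: what is moved stays moved. The work goes in short steps, Python scripts to look and compute and a tool call to move; the robot and the scene stay as the last step left them, time stands still between calls to the robot, and variables do not carry over. Pictures are saved under pics/ and viewed, and the job is handed in when it is done.

Besides the shell and the picture viewer there is one more tool, called after "Call:" as name(argument=value, ...) on one line, values as JSON. apply_moves: Moves the arm, as the interface text tells. Its arguments: {"type":"object","properties":{"deltas":{"type":"array","items":{"type":"object","properties":{"tx":{"type":"number"},"ty":{"type":"number"},"tz":{"type":"number"},"turn":{"type":"number"},"gripper":{"type":"number"}}}},"newtons":{"type":"number"}},"required":["deltas"]}

```bash
mkdir -p pics; ls
cat > h.py <<'E'
import numpy as np, cv2
from scipy.spatial.transform import Rotation as R
from plant import r, capture, camera_info
E
python3 - <<'E'
from h import *
s=r.get_state()
print({k:np.round(v,4) for k,v in s.items()})
for n in ("scene","top","wrist"):
    p,d=capture(n); cv2.imwrite(f"pics/a_{n}.png",p[:,:,::-1]); np.savez(f"a_{n}.npz",p=p,d=d)
    print(n,camera_info(n))
E
```

```text
pics
{'time_s': np.float64(0.0), 'joints': array([ 9.06456e+01,  2.05901e+01,  6.34200e-01, -2.10000e-02,
       -7.01333e+01, -1.65082e+01]), 'qd': array([ 0.0786, -0.0376, -0.1474,  0.0023,  0.0339, -0.0124]), 'joint_torque': array([-5.00000e-04, -5.82711e+01,  2.93049e+01,  6.99740e+00,
        7.00000e-03, -2.00000e-04]), 'tcp_pos': array([0.1844, 0.6489, 0.2426]), 'eef_rot': array([-8.990880e+01,  6.400000e-03,  1.641303e+02]), 'contact_force': array([-0.1623, -0.0352,  0.2089]), 'moment': array([-0.0073, -0.0214, -0.0203]), 'gripper_width': np.float64(0.0877)}
scene {'K': array([[495.23523016,   0.        , 320.8258322 ],
       [  0.        , 495.23523016, 240.38684123],
       [  0.        ,   0.        ,   1.        ]]), 'k1': 0.013839400246381079, 'eye': array([ 1.12580782, -0.02885347,  0.92105872]), 'orientation': array([32.47062606,  0.42115069, 85.47680101])}
top {'K': array([[556.60753489,   0.        , 325.14408166],
       [  0.        , 556.60753489, 237.7417842 ],
       [  0.        ,   0.        ,   1.        ]]), 'k1': -0.08664449667223718, 'eye': array([0.4494988 , 0.00136055, 1.14807576]), 'orientation': array([ 7.21729900e+00, -2.92359705e-02, -8.85359226e+01])}
wrist {'K': array([[355.84399317,   0.        , 321.2115042 ],
       [  0.        , 355.84399317, 237.28838557],
       [  0.        ,   0.        ,   1.        ]]), 'k1': -0.06065742241771827, 'tool_from_camera': array([[ 8.96196162e-04, -9.62438530e-01, -2.71498201e-01,
        -7.29490985e-02],
       [-1.44389777e-03,  2.71496781e-01, -9.62438264e-01,
        -1.41245204e-01],
       [ 9.99998556e-01,  1.25454913e-03, -1.14634848e-03,
         1.93875616e-04],
       [ 0.00000000e+00,  0.00000000e+00,  0.00000000e+00,
         1.00000000e+00]])}
```

View pics/a_scene.png

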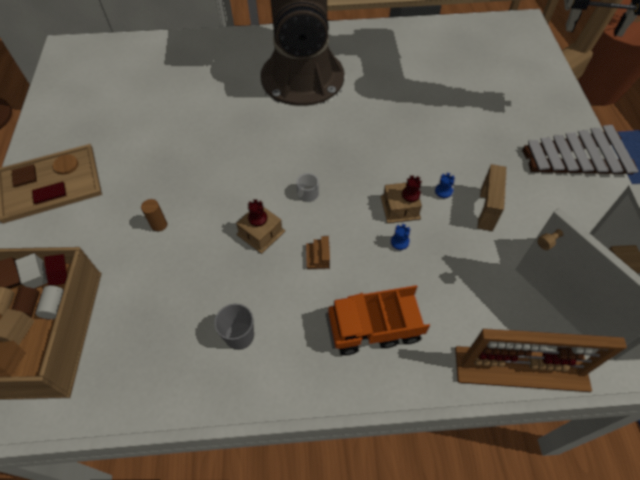

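View pics/a_top.png

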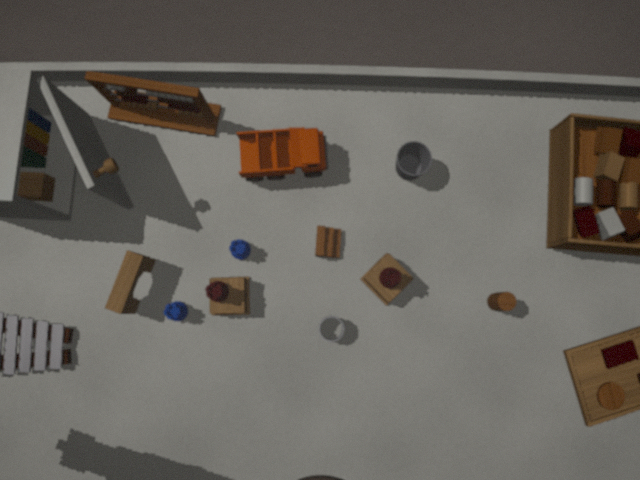

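View pics/a_wrist.png

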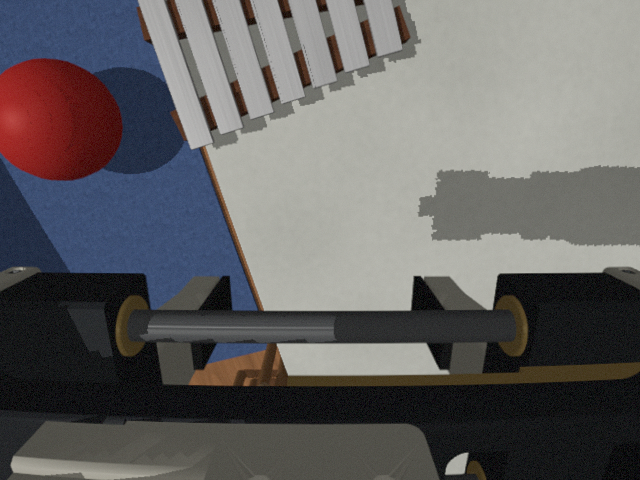

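Candidates in the top view are the maroon turret at (217,291) on the left block (229,296), the maroon turret at (390,278) on the right block (387,279), blue look-alikes at (240,249) and (176,311), and maroon blocks in the box and tray on the right. The left maroon turret looks off-centre. I'll check it in a crop and measure.

```bash
cat >> h.py <<'E'
def pose(name):
    ci=camera_info(name)
    if name=="wrist":
        s=r.get_state(); T=np.eye(4); T[:3,:3]=R.from_euler('xyz',s['eef_rot'],degrees=True).as_matrix(); T[:3,3]=s['tcp_pos']
        return T@ci['tool_from_camera'],ci
    T=np.eye(4); T[:3,:3]=R.from_euler('xyz',ci['orientation'],degrees=True).as_matrix(); T[:3,3]=ci['eye']
    return T,ci
def rays(uv,T,ci):
    uv=np.asarray(uv,float).reshape(-1,1,2)
    n=cv2.undistortPoints(uv,ci['K'],np.array([ci['k1'],0,0,0.])).reshape(-1,2)
    return np.c_[n[:,0],-n[:,1],-np.ones(len(n))]@T[:3,:3].T
def plane(uv,z,T,ci):
    d=rays(uv,T,ci); o=T[:3,3]; return o+d*((z-o[2])/d[:,2])[:,None]
def depthpts(uv,dep,T,ci):
    return T[:3,3]+rays(uv,T,ci)*np.asarray(dep).reshape(-1,1)
def maroon(p):
    q=p.astype(int); return ((q[...,0]>1.9*q[...,1]+8)&(q[...,0]<130)&(q[...,2]<q[...,0]*.6)&(q[...,1]<45)).astype(np.uint8)*255
E
python3 - <<'E'
from h import *
for n,c in (("top",(217,293)),("top",(390,278)),("scene",(406,197)),("scene",(258,222))):
    z=np.load(f"a_{n}.npz");p,d=z['p'],z['d'];T,ci=pose(n)
    x0,y0=c[0]-35,c[1]-35
    cr=p[y0:y0+70,x0:x0+70]
    print(n,c)
    vv,uu=np.mgrid[y0:y0+70,x0:x0+70]; uv=np.c_[uu.ravel(),vv.ravel()]
    W=depthpts(uv,d[y0:y0+70,x0:x0+70].ravel(),T,ci)
    ok=d[y0:y0+70,x0:x0+70].ravel()>0
    zz=W[:,2]
    print(np.histogram(zz[ok],bins=np.arange(-.01,.13,.01)))
    t=ok&(abs(zz-.05)<.005); c2=ok&(zz>.09)&(zz<.115); print('top',t.sum(),'crown',c2.sum(),W[c2].mean(0), W[c2].min(0),W[c2].max(0))
    pts=W[t][:,:2]*1000
    print(cv2.minAreaRect(pts.astype(np.float32)),zz[t].mean())
    cv2.imwrite(f"pics/c_{n}_{c[0]}.png",cv2.resize(cr[:,:,::-1],None,fx=8,fy=8,interpolation=cv2.INTER_CUBIC))
E
cd pics; python3 -c "
import cv2,numpy as np
L=[cv2.resize(cv2.imread(f),(400,300)) if 0 else cv2.resize(cv2.imread(f),(300,300)) for f in ('c_top_217.png','c_top_390.png','c_scene_406.png','c_scene_258.png')]
cv2.imwrite('c4.png',cv2.convertScaleAbs(np.vstack([np.hstack(L[:2]),np.hstack(L[2:])]),alpha=1.5))"
```

```text
top (217, 293)
(array([1777, 1587,  116,   39,   30,  552,  390,  112,   18,    3,  133,
        123,    2,    0]), array([-0.01,  0.  ,  0.01,  0.02,  0.03,  0.04,  0.05,  0.06,  0.07,
        0.08,  0.09,  0.1 ,  0.11,  0.12,  0.13]))
top 917 crown 258 [0.47663622 0.21074167 0.10069856] [0.46062514 0.19469828 0.09087078] [0.49288388 0.22703133 0.11080927]
((469.9642333984375, 195.6771240234375), (70.22038269042969, 70.76817321777344), 3.4111075401306152) 0.04957953713791967
top (390, 278)
(array([2129, 1446,   38,   18,   16,  556,  326,  108,    9,    0,  129,
        103,    1,    0]), array([-0.01,  0.  ,  0.01,  0.02,  0.03,  0.04,  0.05,  0.06,  0.07,
        0.08,  0.09,  0.1 ,  0.11,  0.12,  0.13]))
top 855 crown 233 [ 0.51271659 -0.1231656   0.10036218] [ 0.49732509 -0.13814113  0.09054044] [ 0.52804332 -0.10812495  0.11009051]
((513.4113159179688, -122.92389678955078), (68.2404556274414, 69.80498504638672), 45.334388732910156) 0.04939709653122968
scene (406, 197)
(array([ 957, 2369,  168,  120,  112,  298,  446,  122,   58,   16,   83,
        126,    1,    0]), array([-0.01,  0.  ,  0.01,  0.02,  0.03,  0.04,  0.05,  0.06,  0.07,
        0.08,  0.09,  0.1 ,  0.11,  0.12,  0.13]))
top 614 crown 210 [0.47886834 0.2111729  0.10180428] [0.45935185 0.19569538 0.0907298 ] [0.49500134 0.22775563 0.11031418]
((497.48846435546875, 226.90122985839844), (136.52027893066406, 129.9729766845703), 1.7012145519256592) 0.05049164190720775
scene (258, 222)
(array([1045, 2414,  129,  106,  123,  286,  363,  118,   66,   11,   89,
        132,    1,    0]), array([-0.01,  0.  ,  0.01,  0.02,  0.03,  0.04,  0.05,  0.06,  0.07,
        0.08,  0.09,  0.1 ,  0.11,  0.12,  0.13]))
top 581 crown 222 [ 0.51422689 -0.12180062  0.10165991] [ 0.49686989 -0.13832409  0.0903321 ] [ 0.53095066 -0.10601449  0.11067669]
((512.2324829101562, -121.96571350097656), (72.39036560058594, 71.439208984375), 46.18819046020508) 0.05042451189607339
```

View pics/c4.png

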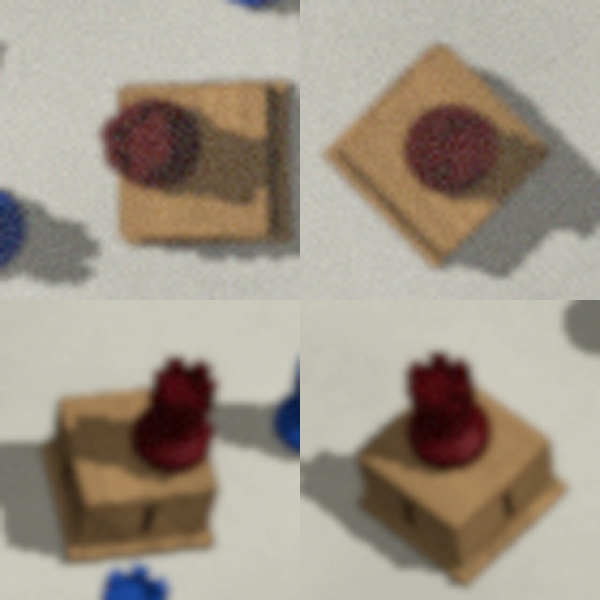

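The crops confirm that the left turret (top view, about (217,291)) is about 17 mm off its block's middle, towards +y. The right one is centred. Next I'll refine both and check the neighbours.

```bash
cat >> h.py <<'E'
def tower(n,c,p,d,T,ci,hw=38):
    x0,y0=c[0]-hw,c[1]-hw; m=2*hw
    vv,uu=np.mgrid[y0:y0+m,x0:x0+m]; uv=np.c_[uu.ravel(),vv.ravel()]
    dd=d[y0:y0+m,x0:x0+m]; W=depthpts(uv,dd.ravel(),T,ci).reshape(m,m,3); ok=dd>0
    q=p[y0:y0+m,x0:x0+m].astype(int)
    wood=(q[...,0]>1.35*q[...,2])&(q[...,0]<2.2*q[...,1])
    t=(ok&(abs(W[...,2]-.05)<.006)&wood).astype(np.uint8)
    k,l,st,_=cv2.connectedComponentsWithStats(t); i=1+np.argmax(st[1:,4])
    b=cv2.minAreaRect((W[l==i][:,:2]*1000).astype(np.float32))
    c2=ok&(W[...,2]>.09)&(W[...,2]<.118)
    P=(W[c2][:,:2]*1000).astype(np.float32)
    e,rad=cv2.minEnclosingCircle(P)
    return b,np.array(e),rad,P.mean(0)
E
python3 - <<'E'
from h import *
for n,c in (("top",(217,293)),("top",(390,278)),("scene",(406,197)),("scene",(258,222))):
    z=np.load(f"a_{n}.npz");T,ci=pose(n)
    b,e,rad,m=tower(n,c,z['p'],z['d'],T,ci)
    print(n,c,np.round(b[0],1),np.round(b[1],1),round(b[2],1),'turret',e.round(1),round(rad,1),m.round(1),'off',(e-b[0]).round(1),(m-b[0]).round(1))
z=np.load("a_top.npz");T,ci=pose("top");q=z['p'].astype(int)
bl=((q[...,2]>1.6*q[...,0])&(q[...,2]>50)).astype(np.uint8)
k,l,st,ce=cv2.connectedComponentsWithStats(bl)
for i in range(1,k):
    if st[i,4]>40: print(ce[i],st[i],plane(ce[i],.04,T,ci))
print('arch',plane([[128,252],[153,262],[135,312],[108,305]],.085,T,ci).round(3))
print('step',plane([[316,226],[340,258]],.04,T,ci).round(3))
E
```

```text
top (217, 293) [469.9 195.1] [70.5 69.5] 3.4 turret [476.5 211.4] 16.8 [476.6 210.7] off [ 6.6 16.4] [ 6.8 15.7]
top (390, 278) [ 513.3 -122.8] [68.3 69.6] 45.3 turret [ 512.6 -124.1] 16.7 [ 512.7 -123.2] off [-0.8 -1.3] [-0.6 -0.3]
scene (406, 197) [469.8 196.3] [71.5 70.4] 3.6 turret [477.2 212.4] 18.0 [478.9 211.2] off [ 7.3 16.1] [ 9.  14.8]
scene (258, 222) [ 513.4 -121.4] [70.  70.6] 46.2 turret [ 513.8 -122.4] 17.2 [ 514.2 -121.8] off [ 0.5 -1.1] [ 0.9 -0.4]
[239.35789474 248.82807018] [230 240  20  19 285] [[0.56297703 0.17580968 0.04      ]]
[175.28834356 310.6196319 ] [164 302  23  18 326] [[0.43608305 0.29862803 0.04      ]]
arch [[0.546 0.386 0.085]
 [0.528 0.335 0.085]
 [0.431 0.365 0.085]
 [0.443 0.419 0.085]]
step [[ 0.613  0.023  0.04 ]
 [ 0.55  -0.026  0.04 ]]
```

Call:
apply_moves(deltas=[{"tx": -0.407, "tz": 0.296, "turn": 1.705, "gripper": 0.024}, {"tx": -0.407, "tz": 0.296, "turn": 1.705, "gripper": 0.024}, {"tx": -0.407, "tz": 0.296, "turn": 1.705, "gripper": 0.024}, {"tx": -0.407, "tz": 0.296, "turn": 1.705, "gripper": 0.024}, {"tx": -0.407, "tz": 0.296, "turn": 1.705, "gripper": 0.024}], newtons=10)

```text
invalid input at $.deltas[0]: expected keys tx, ty, tz, turn, gripper
```

```bash
cat >> h.py <<'E'
def go(x,y,z,yaw):
    s=r.get_state(); M=R.from_euler('xyz',s['eef_rot'],degrees=True).as_matrix()
    d=M.T@(np.array([x,y,z])-s['tcp_pos'])
    dy=(yaw-s['eef_rot'][2]+180)%360-180
    print('t',round(s['time_s'],2),'pos',s['tcp_pos'].round(4),'rot',s['eef_rot'].round(2),'F',s['contact_force'].round(2),'w',round(s['gripper_width'],4),'j6',s['joints'][5].round(1),'speed',np.abs(s['qd']).max().round(2))
    print('tx,ty,tz',d.round(4),'turn',round(-np.radians(dy),4))
E
python3 -c "
from h import *
go(.495,.253,.244,66.4)"
```

```text
t 0.15 pos [0.1844 0.649  0.2428] rot [-8.9930e+01  1.0000e-02  1.6414e+02] F [0.28 0.1  0.34] w 0.0874 j6 -16.5 speed 0.17
tx,ty,tz [-0.407  -0.0007  0.296 ] turn 1.7058
```

Call:
apply_moves(deltas=[{"tx": -0.407, "ty": 0, "tz": 0.296, "turn": 1.705, "gripper": 0.024}, {"tx": -0.407, "ty": 0, "tz": 0.296, "turn": 1.705, "gripper": 0.024}, {"tx": -0.407, "ty": 0, "tz": 0.296, "turn": 1.705, "gripper": 0.024}, {"tx": -0.407, "ty": 0, "tz": 0.296, "turn": 1.705, "gripper": 0.024}, {"tx": -0.407, "ty": 0, "tz": 0.296, "turn": 1.705, "gripper": 0.024}], newtons=10)

```text
time_s: 0.65
tcp_pos: [0.3395, 0.4508, 0.2435]
eef_rot: [-90.0, 0.0, 120.8]
contact_force: [0.6, 0.2, -0.2]
gripper_width: 0.0533
```

```bash
python3 -c "
from h import *
go(.495,.253,.244,66.4)"
```

```text
t 0.65 pos [0.3395 0.4508 0.2435] rot [-90.     0.   120.84] F [ 0.58  0.21 -0.16] w 0.0533 j6 -42.0 speed 42.97
tx,ty,tz [-0.2495 -0.0005 -0.0321] turn 0.9501
```

Call:
apply_moves(deltas=[{"tx": -0.25, "ty": 0, "tz": -0.032, "turn": 0.95, "gripper": 0.024}, {"tx": -0.25, "ty": 0, "tz": -0.032, "turn": 0.95, "gripper": 0.024}, {"tx": -0.25, "ty": 0, "tz": -0.032, "turn": 0.95, "gripper": 0.024}, {"tx": -0.25, "ty": 0, "tz": -0.032, "turn": 0.95, "gripper": 0.024}, {"tx": -0.25, "ty": 0, "tz": -0.032, "turn": 0.95, "gripper": 0.024}])

```text
time_s: 1.15
tcp_pos: [0.4951, 0.255, 0.2437]
eef_rot: [-90.0, -0.0, 77.9]
contact_force: [1.8, 1.7, 0.1]
gripper_width: 0.0245
```

```bash
python3 -c "
from h import *
go(.495,.253,.244,66.4)"
```

```text
t 1.15 pos [0.4951 0.255  0.2437] rot [-9.000e+01 -1.000e-02  7.786e+01] F [1.76 1.65 0.05] w 0.0245 j6 -59.5 speed 53.98
tx,ty,tz [-0.002  -0.0003 -0.0003] turn 0.2
```

Call:
apply_moves(deltas=[{"tx": 0, "ty": 0, "tz": 0, "turn": 0.2, "gripper": 0.024}, {"tx": 0, "ty": 0, "tz": 0, "turn": 0.2, "gripper": 0.024}, {"tx": 0, "ty": 0, "tz": 0, "turn": 0.2, "gripper": 0.024}, {"tx": 0, "ty": 0, "tz": 0, "turn": 0.2, "gripper": 0.024}])

```text
time_s: 1.55
tcp_pos: [0.4941, 0.2568, 0.2434]
eef_rot: [-90.0, 0.0, 66.8]
contact_force: [0.2, -0.2, 1.0]
gripper_width: 0.0242
```

Run:
```python
from h import *
go(.495,.253,.244,66.4)
T,ci=pose("wrist")
p,d=capture("wrist"); cv2.imwrite("pics/b_wrist.png",p[:,:,::-1]); np.savez("b_wrist.npz",p=p,d=d,T=T)
```

```text
t 1.55 pos [0.4941 0.2568 0.2434] rot [-8.999e+01  2.000e-02  6.685e+01] F [ 0.25 -0.2   0.99] w 0.0242 j6 -70.8 speed 0.61
tx,ty,tz [-0.0032 -0.0006 -0.0023] turn 0.0078
```

View pics/b_wrist.png

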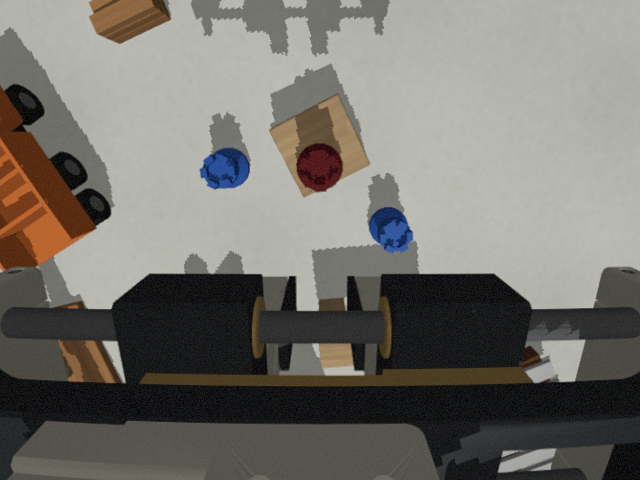

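The wrist view shows the maroon turret at (319,167), in line with the gap between the fingers. The block's centre is near (319,147), and the blue look-alikes at (225,168) and (390,230) are off the line.

Run:
```python
from h import *
z=np.load("b_wrist.npz");ci=camera_info("wrist")
b,e,rad,m=tower("w",(319,150),z['p'],z['d'],z['T'],ci,65)
print(np.round(b[0],1),np.round(b[1],1),b[2],e,rad,m,(e-b[0]).round(1),(m-b[0]).round(1))
Ti=np.linalg.inv(np.block([[R.from_euler('xyz',r.get_state()['eef_rot'],degrees=True).as_matrix(),np.array(r.get_state()['tcp_pos'])[:,None]],[0,0,0,1]]))
for q in (e,b[0]): print((Ti@np.r_[q/1000,.06,1]).round(4))
q=m;go(*(np.array([.4700,.1957])+0.0615*np.array([.40,.917])),.14,66.4)
```

```text
[469.4 196. ] [69.5 69.1] 3.4192421436309814 [476.4616394  211.58517456] 16.652084350585938 [476.33914 211.3853 ] [ 7.  15.6] [ 6.9 15.4]
[-0.0487  0.1835 -0.0017  1.    ]Traceback (most recent call last):
  File "<stdin>", line 6, in <module>
TypeError: unsupported operand type(s) for /: 'tuple' and 'int'
```

Call:
apply_moves(deltas=[{"tx": 0, "ty": 0.05, "tz": -0.002, "turn": 0.008, "gripper": 0.024}, {"tx": 0, "ty": 0.09, "tz": -0.002, "turn": 0.008, "gripper": 0.024}, {"tx": 0, "ty": 0.13, "tz": -0.002, "turn": 0.008, "gripper": 0.024}, {"tx": 0, "ty": 0.155, "tz": -0.002, "turn": 0.008, "gripper": 0.024}, {"tx": 0, "ty": 0.168, "tz": -0.002, "turn": 0.008, "gripper": 0.024}])

```text
time_s: 2.1
tcp_pos: [0.4948, 0.2556, 0.0731]
eef_rot: [-89.9, 0.2, 66.4]
contact_force: [-0.8, -0.3, 0.3]
gripper_width: 0.024
```

Call:
apply_moves(deltas=[{"tx": 0, "ty": 0, "tz": 0, "turn": 0, "gripper": 0.024}, {"tx": 0, "ty": 0, "tz": 0, "turn": 0, "gripper": 0.024}])

```text
time_s: 2.3
tcp_pos: [0.4967, 0.2568, 0.0766]
eef_rot: [-90.0, -0.1, 66.3]
contact_force: [0.8, 0.3, 0.1]
gripper_width: 0.024
```

```bash
cat > look.py <<'E'
from h import *
import sys
s=r.get_state();T,ci=pose("wrist")
go(.4696,.1959,.075,66.4)
n=sys.argv[1]
p,d=capture("wrist"); cv2.imwrite(f"pics/{n}.png",p[:,:,::-1]); np.savez(f"{n}.npz",p=p,d=d,T=T)
E
python3 look.py d1
```

```text
t 2.3 pos [0.4967 0.2568 0.0766] rot [-9.004e+01 -5.000e-02  6.635e+01] F [0.75 0.27 0.11] w 0.024 j6 -71.1 speed 1.04
tx,ty,tz [-0.0666  0.0015  0.0004] turn -0.0009
```

View pics/d1.png

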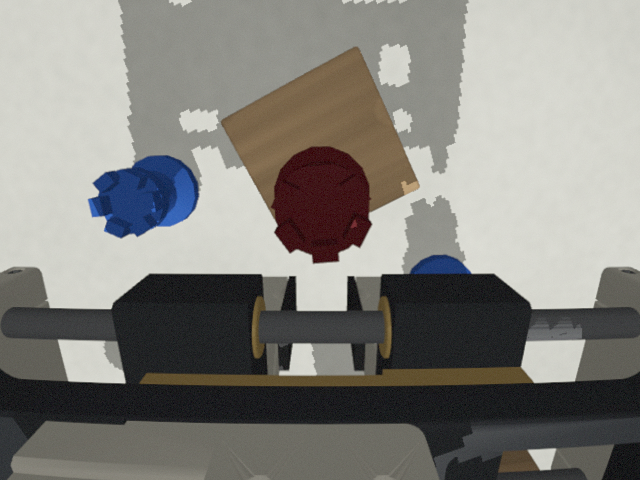

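Call:
apply_moves(deltas=[{"tx": -0.003, "ty": 0.001, "tz": 0, "turn": 0, "gripper": 0.024}, {"tx": -0.007, "ty": 0.001, "tz": 0, "turn": 0, "gripper": 0.024}, {"tx": -0.011, "ty": 0.001, "tz": 0, "turn": 0, "gripper": 0.024}, {"tx": -0.015, "ty": 0.001, "tz": 0, "turn": 0, "gripper": 0.024}, {"tx": -0.017, "ty": 0.001, "tz": 0, "turn": 0, "gripper": 0.024}])

```text
time_s: 2.85
tcp_pos: [0.4891, 0.24, 0.0748]
eef_rot: [-90.0, -0.0, 66.3]
contact_force: [-0.1, -0.1, 0.4]
gripper_width: 0.0242
```

Call:
apply_moves(deltas=[{"tx": -0.001, "ty": 0, "tz": 0, "turn": 0, "gripper": 0.024}, {"tx": -0.002, "ty": 0, "tz": 0, "turn": 0, "gripper": 0.024}, {"tx": -0.003, "ty": 0, "tz": 0, "turn": 0, "gripper": 0.024}])

```text
time_s: 3.15
tcp_pos: [0.4881, 0.2377, 0.0745]
eef_rot: [-90.0, -0.0, 66.3]
contact_force: [0.1, 0.5, -0.6]
gripper_width: 0.0238
```

```bash
python3 look.py d2
```

```text
t 3.15 pos [0.4881 0.2377 0.0745] rot [-90.    -0.    66.28] F [ 0.12  0.52 -0.57] w 0.0238 j6 -70.4 speed 0.95
tx,ty,tz [-0.0457 -0.0005  0.0001] turn -0.0021
```

View pics/d2.png

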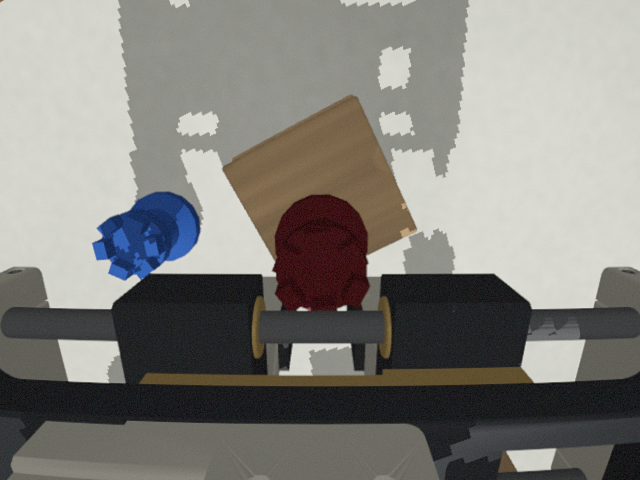

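Call:
apply_moves(deltas=[{"tx": -0.001, "ty": 0, "tz": 0, "turn": 0, "gripper": 0.024}, {"tx": -0.002, "ty": 0, "tz": 0, "turn": 0, "gripper": 0.024}, {"tx": -0.003, "ty": 0, "tz": 0, "turn": 0, "gripper": 0.024}, {"tx": -0.004, "ty": 0, "tz": 0, "turn": 0, "gripper": 0.024}, {"tx": -0.005, "ty": 0, "tz": 0, "turn": 0, "gripper": 0.024}])

```text
time_s: 3.7
tcp_pos: [0.4861, 0.2331, 0.0746]
eef_rot: [-90.0, -0.0, 66.3]
contact_force: [0.2, -0.3, -0.2]
gripper_width: 0.0236
```

Call:
apply_moves(deltas=[{"tx": -0.001, "ty": 0, "tz": 0, "turn": 0, "gripper": 0.024}, {"tx": -0.002, "ty": 0, "tz": 0, "turn": 0, "gripper": 0.024}, {"tx": -0.003, "ty": 0, "tz": 0, "turn": 0, "gripper": 0.024}, {"tx": -0.004, "ty": 0, "tz": 0, "turn": 0, "gripper": 0.024}, {"tx": -0.005, "ty": 0, "tz": 0, "turn": 0, "gripper": 0.024}])

```text
time_s: 4.2
tcp_pos: [0.484, 0.2285, 0.0746]
eef_rot: [-90.0, -0.0, 66.3]
contact_force: [0.7, 0.3, 0.3]
gripper_width: 0.0241
```

```bash
python3 look.py d3
cat > meas.py <<'E'
from h import *
import sys
ci=camera_info("wrist")
for n in sys.argv[1:]:
    z=np.load(n+".npz");T=z['T'];p,d=z['p'],z['d'];q=p.astype(int)
    m=((q[...,0]>2.2*q[...,1])&(q[...,0]>30)&(q[...,0]<140)).astype(np.uint8); m[:,:200]=0;m[:,440:]=0;m[330:]=0
    k,l,st,_=cv2.connectedComponentsWithStats(m);i=1+np.argmax(st[1:,4]);m=l==i
    v,u=np.nonzero(m)
    top=np.c_[u[v==v.min()].mean(),v.min()]
    # skirt sides: widest cols in the upper part
    f=plane(top,.063,T,ci)[0]
    W=depthpts(np.c_[u,v],d[v,u],T,ci); sk=W[(W[:,2]>.058)&(W[:,2]<.067)]
    S=sk[:,:2]*1000; 
    # circle fit, outermost visible rim: least squares known radius
    from scipy.optimize import least_squares
    U=np.array([.4,.9165]); 
    uvs=np.array([(u[v==r_].min(),r_) for r_ in range(v.min()+3,v.min()+45)]+[(u[v==r_].max(),r_) for r_ in range(v.min()+3,v.min()+45)])
    E=plane(uvs,.061,T,ci)[:,:2]*1000
    E=np.vstack([E,plane(top,.061,T,ci)[:,:2]*1000])
    fit=least_squares(lambda c:np.hypot(*(E-c).T)-21,E.mean(0),loss='soft_l1').x
    # block top
    wood=(q[...,0]>1.35*q[...,2])&(q[...,0]<2.2*q[...,1])
    vv,uu=np.nonzero(wood); B=depthpts(np.c_[uu,vv],d[vv,uu],T,ci); k=(abs(B[:,2]-.05)<.005)&(np.hypot(B[:,0]-.4696,B[:,1]-.1959)<.06)
    b=cv2.minAreaRect((B[k][:,:2]*1000).astype(np.float32))
    print(n,'front',top,f.round(4),'fit skirt',fit.round(1),'block',np.round(b[0],1),np.round(b[1],1),round(b[2],1),'off',(fit-[469.6,195.9]).round(1))
E
python3 meas.py d1 d2 d3
```

```text
t 4.2 pos [0.484  0.2285 0.0746] rot [-90.    -0.    66.28] F [0.67 0.26 0.32] w 0.0241 j6 -70.0 speed 0.88
tx,ty,tz [-0.0356 -0.0004  0.0001] turn -0.0021
d1 front [[321.27272727 147.        ]] [0.4686 0.1931 0.063 ] fit skirt [477.2 212.7] block [469.8 196.2] [69.7 69.4] 3.0 off [ 7.6 16.8]
d2 front [[321.33333333 195.        ]] [0.4681 0.1925 0.063 ] fit skirt [477.2 212.5] block [469.6 196.3] [69.4 69.9] 3.3 off [ 7.6 16.6]
d3 front [[321. 198.]] [0.4647 0.1844 0.063 ] fit skirt [473.3 204.3] block [469.7 196.3] [69.3 69.8] 3.1 off [3.7 8.4]
```

View pics/d3.png

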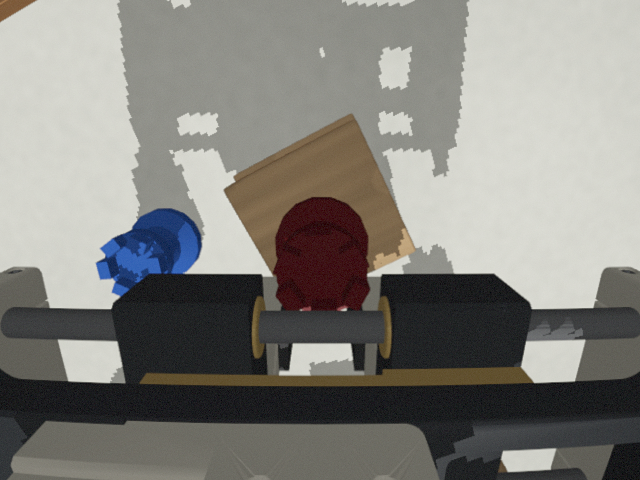

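The turret has slid about 9 mm and the block hasn't moved. About 8 mm remain.

Call:
apply_moves(deltas=[{"tx": -0.001, "ty": 0, "tz": 0, "turn": 0, "gripper": 0.024}, {"tx": -0.002, "ty": 0, "tz": 0, "turn": 0, "gripper": 0.024}, {"tx": -0.003, "ty": 0, "tz": 0, "turn": 0, "gripper": 0.024}, {"tx": -0.004, "ty": 0, "tz": 0, "turn": 0, "gripper": 0.024}, {"tx": -0.005, "ty": 0, "tz": 0, "turn": 0, "gripper": 0.024}])

```text
time_s: 4.75
tcp_pos: [0.482, 0.2239, 0.0746]
eef_rot: [-90.0, -0.0, 66.3]
contact_force: [0.1, 0.5, 0.1]
gripper_width: 0.024
```

Call:
apply_moves(deltas=[{"tx": -0.001, "ty": 0, "tz": 0, "turn": 0, "gripper": 0.024}, {"tx": -0.002, "ty": 0, "tz": 0, "turn": 0, "gripper": 0.024}, {"tx": -0.003, "ty": 0, "tz": 0, "turn": 0, "gripper": 0.024}, {"tx": -0.003, "ty": 0, "tz": 0, "turn": 0, "gripper": 0.024}])

```text
time_s: 5.15
tcp_pos: [0.4807, 0.2211, 0.0746]
eef_rot: [-90.0, 0.0, 66.3]
contact_force: [-0.0, 0.2, -0.4]
gripper_width: 0.0244
```

```bash
python3 look.py d4;python3 meas.py d4
```

```text
t 5.15 pos [0.4807 0.2211 0.0746] rot [-9.000e+01  1.000e-02  6.627e+01] F [-0.01  0.17 -0.43] w 0.0244 j6 -69.7 speed 0.22
tx,ty,tz [-0.0275 -0.0004  0.0001] turn -0.0022
d4 front [[322.66666667 197.        ]] [0.4606 0.1769 0.063 ] fit skirt [470.  196.8] block [469.6 196.3] [69.8 69.8] 3.3 off [0.4 0.9]
```

Centred to within about 1 mm. I'll back straight off, rise and check again.

Call:
apply_moves(deltas=[{"tx": 0.003, "ty": 0, "tz": 0, "turn": 0, "gripper": 0.024}, {"tx": 0.008, "ty": 0, "tz": 0, "turn": 0, "gripper": 0.024}, {"tx": 0.018, "ty": 0, "tz": 0, "turn": 0, "gripper": 0.024}, {"tx": 0.03, "ty": 0, "tz": 0, "turn": 0, "gripper": 0.024}, {"tx": 0.036, "ty": 0, "tz": 0, "turn": 0, "gripper": 0.024}])

```text
time_s: 5.7
tcp_pos: [0.4962, 0.2558, 0.0746]
eef_rot: [-90.0, -0.0, 66.3]
contact_force: [-0.1, -0.3, 0.2]
gripper_width: 0.0242
```

Call:
apply_moves(deltas=[{"tx": 0, "ty": -0.02, "tz": 0, "turn": 0, "gripper": 0.024}, {"tx": 0, "ty": -0.06, "tz": 0, "turn": 0, "gripper": 0.024}, {"tx": 0, "ty": -0.1, "tz": 0, "turn": 0, "gripper": 0.024}, {"tx": 0, "ty": -0.14, "tz": 0, "turn": 0, "gripper": 0.024}, {"tx": 0, "ty": -0.165, "tz": 0, "turn": 0, "gripper": 0.024}])

```text
time_s: 6.2
tcp_pos: [0.4962, 0.2551, 0.243]
eef_rot: [-90.1, -0.2, 66.3]
contact_force: [1.0, -0.8, 0.3]
gripper_width: 0.0242
```

Call:
apply_moves(deltas=[{"tx": 0, "ty": 0, "tz": 0, "turn": 0, "gripper": 0.024}, {"tx": 0, "ty": 0, "tz": 0, "turn": 0, "gripper": 0.024}, {"tx": 0, "ty": 0, "tz": 0, "turn": 0, "gripper": 0.024}])

```text
time_s: 6.5
tcp_pos: [0.4948, 0.254, 0.2384]
eef_rot: [-89.9, 0.1, 66.3]
contact_force: [0.5, 0.7, -0.0]
gripper_width: 0.0239
```

```bash
python3 look.py e1
python3 - <<'E'
from h import *
z=np.load("e1.npz");ci=camera_info("wrist")
b,e,rad,m=tower("w",(319,150),z['p'],z['d'],z['T'],ci,65)
print(np.round(b[0],1),np.round(b[1],1),b[2],e,rad,m,(np.array(e)-b[0]).round(1),(m-b[0]).round(1))
for n,c in (("scene",(406,197)),("scene",(258,222)),("top",(390,278)),("top",(225,293))):
    p,d=capture(n); cv2.imwrite(f"pics/e_{n}.png",p[:,:,::-1]);T,ci=pose(n)
    try:
        b,e,rad,m=tower(n,c,p,d,T,ci)
        print(n,np.round(b[0],1),np.round(b[1],1),round(b[2],1),e.round(1),m.round(1),'off',(e-b[0]).round(1),(m-b[0]).round(1))
    except Exception as x: print(n,x)
E
```

```text
t 6.5 pos [0.4948 0.254  0.2384] rot [-89.94   0.1   66.28] F [ 0.49  0.69 -0.01] w 0.0239 j6 -71.0 speed 0.45
tx,ty,tz [-0.0631  0.1635 -0.0005] turn -0.0022
[469.5 196. ] [69.7 69.5] 3.241330623626709 [469.33370972 195.83314514] 16.55979347229004 [469.27893 195.74825] [-0.1 -0.1] [-0.2 -0.2]
scene [470.9 196.3] [71.4 71.1] 3.0 [469.2 197.3] [471.4 195.9] off [-1.7  1. ] [ 0.5 -0.4]
scene [ 514.1 -121.3] [71.3 71.2] 44.1 [ 512.3 -122.2] [ 514.1 -121.8] off [-1.7 -0.9] [ 0.  -0.5]
top [ 513.2 -122.9] [68.4 69.9] 45.2 [ 513.3 -123.5] [ 512.7 -123.1] off [ 0.1 -0.6] [-0.5 -0.2]
top [470.1 195.1] [70.7 68.8] 2.8 [469.6 195.6] [469.5 195. ] off [-0.5  0.5] [-0.6 -0.2]
```

View pics/e1.png

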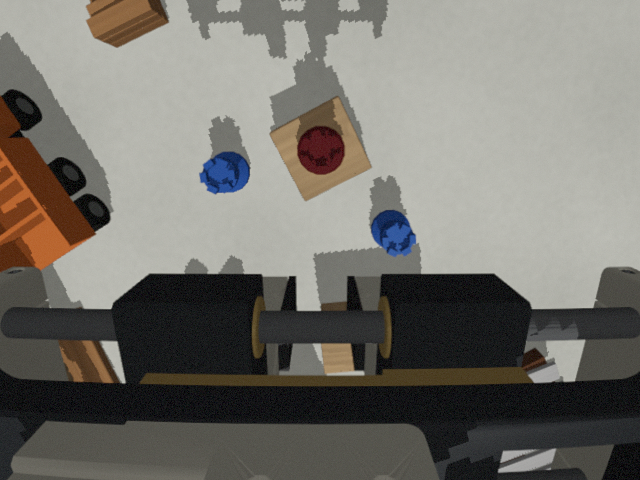

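View pics/e_scene.png

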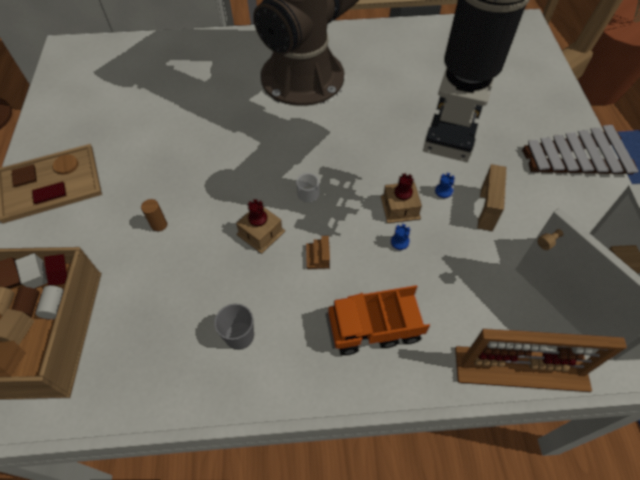

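The wrist view shows the turret at (321,150) in the middle of its block. In the scene view, the turret at (405,187) stands upright and everything else is where it was.

```bash
python3 -c "
from h import *
print(r.close_job())"
```

```text
the job is handed in; nothing more can be done
None
```

The turret now stands upright in the middle of its block, and I handed the job in after about 6.7 s of robot time. With the fingers 24 mm apart, I pushed it about 17 mm at the skirt in steps of about 1 mm. Then I backed straight off and raised the arm clear.

- **Turret position:** after I let go, the wrist camera put it about 0.2 mm from the block's middle. The top camera gave about 0.7 mm. The scene camera was coarser and gave 0.6 to 2 mm depending on the method. On the untouched other tower that camera shows a similar spread, 0.5 to 1.9 mm.
- **Block and surroundings:** the wrist and top cameras put the block within about 0.5 mm and 1° of where it was. The scene camera showed about 1 mm, which is within its spread. The other tower measured the same as before. I checked the blue look-alikes and other toys only by eye in the pictures, and they looked unmoved.
- **Contact force:** readings never went above sensor noise while pushing.
- **Failed steps:** the first move call was refused for a missing key and nothing moved, and one measuring script crashed after printing the values I needed. Neither affected the result.

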